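# Clear the gap and hold the idler bolt's head

## Robot

A 6-joint arm with a two-finger parallel gripper is mounted at the origin on the work surface. World frame = base frame: x ahead of the robot, y to its left, z up, the work surface at z = 0. Lengths are in m, angles in degrees, forces in N, time in s.
With the tool pointing down it reaches from about 0.25 to 0.725 m from the base axis. Payload 9.7 kg.
Tool frame: the origin (TCP) lies at the very end of the fingers, on their centre line; the grasp point (between the pads) lies 19 mm behind it (bot.hold_point_z is the distance from the TCP to the grasp point, in m); z points along the fingers, y is the line along which they close (so a half turn about z gives the same grasp; the last joint's range is limited). The gripper opens to 85 mm and grips with 20 to 120 N. Pads are 22 mm wide; open, the fingers measure 114 mm over their backs; the gripper's body (76 mm by 85 mm) begins 54 mm behind the grasp point. The pads swing forward as they close: fully open they stand 13 mm farther back than shut.
Start: joints at [75.229, 4.979, 10.078, 95.1, 0, 90], TCP at [0.14, 0.532, 0.231] pointing down, gripper open.
Joint ranges: [-179.16, 179.16], [-48.56, 103.87], [-65.8, 70.77], [-126.05, 130.52], [-82.76, 87.17], [-180, 180]. Speed limits (degrees/s): [127.2, 127.2, 147.25, 180, 180, 180].

## Interface

Orientations are given as [roll, pitch, yaw] about the fixed x, y, z axes, in that order (R = Rz(yaw) Ry(pitch) Rx(roll)).
In Python, from workcell import bot gives the robot as it stands.
- The arm moves only by the tool play_rows, never from a script. Its argument "targets" is a list of rows, each an object with "grip": the closure in counts, from 0 (fully open) to 255 (shut); "linear": the shift along the world's x, y, z in cm, a list of three; "delta_rot": the turn, a rotation vector about the world's x, y, z in rad, a list of three. A call has 1 to 10 rows; each row is the pose to reach, as a shift and turn from the pose commanded when the call began; what a row does not reach only later rows make up. A row lasts 1/10 s, in which the tool goes at most 50 mm and 8.59 degrees, less where a joint would pass 70% of its speed; a pose out of reach is approached as far as the arm can. A call with a gripper value outside its range is refused whole. The fingers move at their own pace and stop on an object; "force" is the grip in N (left out, the last holds). Time passes only in rows, so rows that repeat a pose let the fingers close. It gives the time, the measured TCP pose, the force, the opening and the grip force at its end, in the units of the state.
- bot.get_obs(): the state, without advancing time (a new reading comes with each control period).
- bot.camera(name): name is "side" or "top"; returns a dict with "color" (420x560x3 uint8, red, green, blue), "range_z" (420x560 float32, m along the optical axis (not along the pixel's ray), 0 where there is no reading), "fov_y" (degrees; the focal length in pixels is half the picture's height over the tangent of half this angle, whatever the lens; pixels are square), "cx", "cy" (the principal point, pixels), "world_to_cam" (4x4, takes a point from world to camera coordinates). Camera axes: x right, y up, looking along -z (the intrinsics and any distortion apply to the point x, -y, -z); pixel columns grow to the right and rows downward; lengths in m; the calibration is good to about 2 mm. A picture is of the moment at which its call begins.
- bot.job_done(): hands the job in; it is judged then, once.
Trained networks look in a picture, given as the dict that the camera call returned (one of the last four; its "shot" number tells which), for a name from the list of things; names that differ only in an ending like _2 or _b are one class to them, and where a whole thing is asked for, a point or a joint stands for the part that bears it (a point fixed in the world has none). Each returns a list of dicts, best first, with "conf" (0 to 1); they miss things now and then, are a little off and sometimes report something else, mostly with a low value. They report only what shows in the picture. A call takes as long as a camera call. They do not tell look-alikes from the thing itself.
- bot.search_frame(picture, target): "box" ([left, top, right, bottom] in pixels, round what is visible of it).
- bot.trace(picture, target): "pixels" (420x560 bool, what is visible of it) and "box" ([left, top, right, bottom] in pixels, round what is visible of it).
- bot.pinpoint(picture, target): "pixel" ([column, row] in pixels: a listed point, or the origin of a listed thing).
The state is a dict: "time": time; "q": joint angles; "qd": joint speeds; "joint_efforts": joint torques, N m; "ee_pos": TCP position; "tcp_rot": TCP orientation; "wrist_force": force on the tool from outside, world axes, zero at the start; "torque": the same for the moment, N m; "opening": finger opening in m; "grasp_force": force on a finger pad.
Only numpy, scipy, OpenCV 4.12 (cv2) and the standard library are available. Lean on these libraries where they do the work, as an engineer would, in place of code of your own. Each camera call takes 0.05 s, during which the arm holds its last target. There are 200 camera calls.

## Task

The idler bolt of the drive unit has worked loose and its arm is slowly sinking. Take away the shoe brush that lies across the gap between the bracket and the gear housing and set it down (without dropping it) bristles down on the black rubber board; then reach down into the gap, take the hidden hexagonal bolt head between both fingers and hold it still, before the arm has sunk to its lower stop, so that the nut on the bracket's outer side can be tightened. Finish while holding the head firmly: do not let go, do not touch the arm or its pulley, and leave everything else on the bench where it lies.

Things in the scene. Friction and masses are not known exactly. Their poses are not given: they have to be found in the camera images.
- drive_unit: Fixed. Origin: mid-gap on the bench; x along the gap, y across it. Green base (x -100..100 mm, y -70..100, 12 thick); dark steel bracket plate (x -50..50, y -36..-28) and green gear housing (x -50..50, y 28..88), tops 160 high; grey motor end to y 130, below 112. Gap 56 wide, open above and at both x ends, holding only bolt head and sleeve. Bolt along y at x 0, 130 high.
- bolt_head: Bare steel hexagonal bolt head in the middle of the gap, 24 mm across flats, 27.7 across corners, 14 thick along y (the bolt axis, parallel to the unit's y). Origin at its centre, 130 above the bench, 30 below the tops of plate and housing. A sleeve of 20 diameter fills the 21 mm between plate and head; 21 mm are free on the housing side. It turns with the bolt.
- bolt (a joint): Bolt, head and arm together: rad about the unit's +y, grows as the arm sinks, stops at 0 and 0.95. Starts at 0.05-0.30 and creeps at about 0.02 rad/s under the pulley's weight; very stiffly damped (5 N m s/rad), so it slowly suits gripping jaws; 20 N of grip holds it. A grasp from above closing along the unit's x must be turned about +y by (value - 0.55) to lie flat on two flats; these repeat every 1.047.
- idler: Steel arm (22 mm high) with an aluminium pulley (42 mm diameter, 16 thick) outside the bracket, fixed to the bolt; not to be touched. Origin at the bolt head's centre. Arm at y -56..-62, pulley at y -62..-78, its centre 90 mm from the bolt axis towards the unit's +x; 0.5 rad above level at joint value 0, level at 0.5. Nut on the bolt axis at y -62..-72.
- brush: Shoe brush, 150 mm long (its x), 45 wide (y), 40 high: a pale wooden block (from 18 to 40 mm above its underside) on stiff black bristles (140 x 38 mm, rigid here). Origin: centre of its underside. About 140 g. Starts lying bristles down across the gap on the tops of the bracket plate and housing, 160 mm above the bench, roughly along the unit's y.
- board: Fixed black rubber cutting board, 300 mm (x) by 180 mm (y), 14 mm thick, origin at the centre of its underside. Lies left or right of the drive unit. A cork heel lies near its +x end, the rest is free.
- heel: Bystander: round tan cork heel blank, 58 mm diameter, 16 high, lying on the board about 115 mm from its centre towards +x.
- nail_bin: Bystander: open wooden nail bin, 220 x 160 x 50 mm, on the other side of the drive unit from the board. Origin: centre of its underside, as for all bystanders on the bench.
- glue_jar: Bystander: amber glass jar, 64 mm diameter, 85 high, on the far part of the bench.
- polish_tin: Bystander: flat metal tin, 72 mm diameter, 30 high, on the far part of the bench.
- hammer: Bystander: hammer lying on the far left side of the bench.
- screwdriver: Bystander: screwdriver lying on the far right of the bench.
- shoe_last: Bystander: wooden child's shoe last, about 160 x 52 x 95 mm, on the far left of the bench.
Not all that is in view belongs to the job. What is shaped like the brush but green is not meant.

How it is judged:
By the outcome, as a careful person would: the job done as asked, in the order asked, and still so for the second after the job is handed in, while the arm keeps its last pose, push and grip.
It also fails if it takes over 46 s, if anything falls off the work surface, if the arm or the gripper's body presses on something with over 40 N, if the wrist force passes 120 N, or if a joint passes its speed limit or range.

## Working session

There is one attempt and no reset: what is moved stays moved. The work goes in short steps, Python scripts to look and compute and a tool call to move; the robot and the scene stay as the last step left them, time stands still between calls to the robot, and variables do not carry over. Pictures are saved under pics/ and viewed, at most 10 in all, crops included, and the job is handed in when it is done.

Besides the shell and the picture viewer there is one more tool, called in YAML: its name, and indented under it one key for each argument. play_rows: Moves the arm, as the interface text tells. Its arguments: {"type":"object","properties":{"targets":{"type":"array","items":{"type":"object","properties":{"grip":{"type":"number"},"linear":{"type":"array","items":{"type":"number"}},"delta_rot":{"type":"array","items":{"type":"number"}}}}},"force":{"type":"number"}},"required":["targets"]}

```bash
mkdir -p pics; ls; cat > h.py <<'E'
import numpy as np, cv2
from workcell import bot
def pts(p):
    "world points HxWx3 from depth"
    z=p['range_z']; h,w=z.shape; f=h/2/np.tan(np.radians(p['fov_y'])/2)
    u,v=np.meshgrid(np.arange(w),np.arange(h))
    c=np.stack([(u-p['cx'])/f*z,-(v-p['cy'])/f*z,-z,np.ones_like(z)],-1)
    P=(c@np.linalg.inv(p['world_to_cam']).T)[...,:3]; P[z<=0]=np.nan
    return P
def save(p,n): cv2.imwrite(f'pics/{n}.png',p['color'][...,::-1])
E
python3 - <<'E'
from h import *
s=bot.get_obs(); print({k:np.round(v,3) for k,v in s.items()})
P={n:bot.camera(n) for n in('side','top')}
print({k:(v if np.size(v)<20 else np.shape(v)) for k,v in P['top'].items()}); print({k:(v if np.size(v)<20 else np.shape(v)) for k,v in P['side'].items()})
cv2.imwrite('pics/a.png',cv2.resize(np.vstack([P['top']['color'],P['side']['color']])[...,::-1],None,fx=.7,fy=.7))
for n,p in P.items():
    W=pts(p); save(p,n)
    for t in('brush','board','drive_unit','idler','heel','bolt_head'):
        for d in bot.trace(p,t)[:3]:
            w=W[d['pixels']]; w=w[~np.isnan(w[:,0])]
            if len(w): print(n,t,round(d['conf'],2),np.round(d['box']),'med',np.round(np.median(w,0),3),'5-95',np.round(np.percentile(w,[3,97],axis=0),3).tolist())
E
```

```text
pics
{'time': np.float64(0.0), 'q': array([ 7.5229e+01,  5.0110e+00,  1.0033e+01,  9.5099e+01, -2.0000e-03,
        9.0000e+01]), 'qd': array([ 0.036,  0.14 ,  0.086,  0.02 , -0.124,  0.01 ]), 'joint_efforts': array([-1.0000e-03, -5.2039e+01,  4.6481e+01,  1.6000e-02, -0.0000e+00,
       -0.0000e+00]), 'ee_pos': array([0.14 , 0.532, 0.231]), 'tcp_rot': array([-1.79922e+02,  2.00000e-03,  1.65229e+02]), 'wrist_force': array([-0.282,  0.037,  0.117]), 'torque': array([ 0.028, -0.008, -0.006]), 'grasp_force': np.float64(0.0), 'opening': np.float64(0.085)}
{'color': (420, 560, 3), 'range_z': (420, 560), 'fov_y': 46.11769789498026, 'cx': 288.51252406166424, 'cy': 208.52473770760048, 'world_to_cam': array([[-4.76919343e-03, -9.99988336e-01, -7.63351574e-04,
         9.95183956e-02],
       [ 9.93295226e-01, -4.82544396e-03,  1.15504588e-01,
        -4.98756658e-01],
       [-1.15506924e-01, -2.07369753e-04,  9.93306653e-01,
        -1.34546062e+00],
       [ 0.00000000e+00,  0.00000000e+00,  0.00000000e+00,
         1.00000000e+00]]), 'shot': 2}
{'color': (420, 560, 3), 'range_z': (420, 56
[... 1518 characters left out ...]
p brush 0.86 [415. 305. 465. 352.] med [ 0.18  -0.308  0.038] 5-95 [[0.128, -0.362, 0.031], [0.236, -0.254, 0.044]]
top board 0.91 [398. 173. 478. 277.] med [ 0.444 -0.319  0.013] 5-95 [[0.316, -0.402, 0.007], [0.594, -0.227, 0.018]]
top board 0.71 [278. 175. 341. 203.] med [0.527 0.042 0.199] 5-95 [[0.496, -0.027, 0.193], [0.557, 0.108, 0.203]]
top drive_unit 0.73 [265. 149. 349. 246.] med [0.488 0.048 0.014] 5-95 [[0.418, -0.044, 0.005], [0.625, 0.144, 0.163]]
top idler 0.56 [323. 145. 335. 176.] med [ 0.619 -0.009  0.156] 5-95 [[0.58, -0.029, -0.003], [0.678, 0.002, 0.171]]
top heel 0.54 [408. 175. 432. 195.] med [ 0.567 -0.274  0.028] 5-95 [[0.541, -0.303, 0.014], [0.592, -0.249, 0.033]]
```

View pics/a.png

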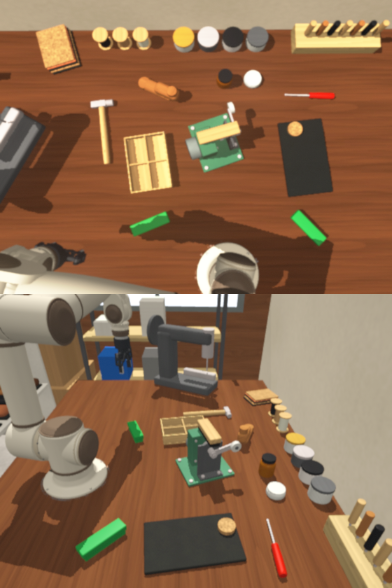

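```bash
python3 - <<'E'
import cv2,numpy as np
t=cv2.imread('pics/top.png');s=cv2.imread('pics/side.png')
a=cv2.resize(t[130:270,240:380],(400,400),interpolation=cv2.INTER_CUBIC);b=cv2.resize(s[150:290,230:370],(400,400),interpolation=cv2.INTER_CUBIC)
cv2.imwrite('pics/b.png',np.hstack([a,b]))
E
```

```text
(no output)
```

View pics/b.png

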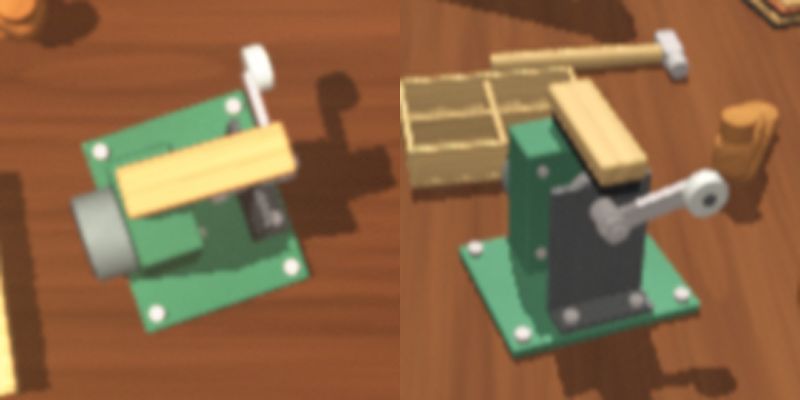

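```bash
cat >> h.py <<'E'
def rect(q):
    (c,s,a)=cv2.minAreaRect((q[:,:2]*1000).astype(np.float32)); 
    if s[0]<s[1]: s=s[::-1]; a+=90
    a=(a+90)%180-90
    return np.round(c,1),np.round(s,1),round(a,2)   # long side along angle a
def trim(q,k=6,r=.006):
    from scipy.spatial import cKDTree
    return q[[len(i)>=k for i in cKDTree(q).query_ball_point(q,r)]]
E
python3 - <<'E'
from h import *
for n in('top','side'):
    p=bot.camera(n); W=pts(p); C=p['color'].astype(int); R,G,B=C[...,0],C[...,1],C[...,2]
    near=(abs(W[...,0]-.52)<.2)&(abs(W[...,1]-.03)<.2)
    green=(G>R*1.25)&(G>B*1.1)&near
    z=W[...,2]
    m=green&(abs(z-.012)<.006); q=trim(W[m]); print(n,'base',len(q),rect(q),'z',np.median(q[:,2]))
    m=green&(z>.15)&(z<.168); q=trim(W[m]); print(n,'housing',len(q),rect(q),np.median(q[:,2]))
    m=(R>G*1.1)&(R>150)&(G>B*1.2)&near&(z>.19); q=trim(W[m]); print(n,'brush',len(q),rect(q),np.median(q[:,2]))
    m=(~green)&near&(abs(z-.158)<.008)&(R<110)&(W[...,1]<.06)&(W[...,0]<.58); q=trim(W[m],4); print(n,'plate',len(q),rect(q),np.median(q[:,2]))
    m=near&(W[...,0]>.57)&(z>.08)&(W[...,1]<.03); q=trim(W[m],4); print(n,'idler',len(q),np.round([q.min(0),q.max(0),np.median(q,0)],3).tolist())
    d=[d for d in bot.trace(p,'board')][0]; q=trim(W[d['pixels']&(abs(z-.013)<.008)],6,.01); print(n,'board',rect(q),np.median(q[:,2]))
    for t in('drive_unit','bolt_head','bolt','idler','brush','board'):
        print(t,[(np.round(d['pixel']),round(d['conf'],2)) for d in bot.pinpoint(p,t)[:3]])
E
```

```text
top base 1453 (array([516.4,  41.8]), array([196.8, 168.2]), 18.93) z 0.010770853628599975
top housing 403 (array([502.3,  83.6]), array([99.7, 58.7]), 20.3) 0.15904185740997034
top brush 454 (array([528.,  40.]), array([149.6,  45.2]), -74.09) 0.19822715183607242
top plate 7 (array([516.9,  -6.4]), array([6.8, 5.9]), -60.0) 0.1564774878999151
top idler 163 [[0.572, -0.022, 0.145], [0.645, 0.016, 0.17], [0.617, -0.009, 0.16]]
top board (array([ 456. , -315.5]), array([299.7, 181. ]), 6.65) 0.012785746362161676
drive_unit [(array([316., 204.]), 0.6), (array([309., 195.]), 0.56)]
bolt_head []Traceback (most recent call last):
  File "<stdin>", line 14, in <module>
ValueError: it knows: board, bolt_head, brush, drive_unit, glue_jar, hammer, heel, idler, nail_bin, polish_tin, screwdriver, shoe_last
```

```bash
python3 - <<'E'
from h import *
for n in('side',):
    p=bot.camera(n); W=pts(p); C=p['color'].astype(int); R,G,B=C[...,0],C[...,1],C[...,2]
    near=(abs(W[...,0]-.52)<.2)&(abs(W[...,1]-.03)<.2)
    green=(G>R*1.25)&(G>B*1.1)&near
    z=W[...,2]
    m=green&(abs(z-.012)<.006); q=trim(W[m]); print(n,'base',len(q),rect(q),'z',np.median(q[:,2]))
    m=green&(z>.15)&(z<.168); q=trim(W[m]); print(n,'housing',len(q),rect(q),np.median(q[:,2]))
    m=(R>G*1.1)&(R>150)&(G>B*1.2)&near&(z>.19); q=trim(W[m]); print(n,'brush',len(q),rect(q),np.median(q[:,2]))
    d=[d for d in bot.trace(p,'board')][0]; q=trim(W[d['pixels']&(abs(z-.013)<.008)],6,.01); print(n,'board',rect(q),np.median(q[:,2]))
    U=np.array([.5215,.0283]);a=np.radians(19.2);Rz=np.array([[np.cos(a),-np.sin(a)],[np.sin(a),np.cos(a)]])
    L=np.concatenate([(W[...,:2]-U)@Rz,W[...,2:]],-1)
    m=near&(L[...,1]<-54)
    m=near&(L[...,1]<-.05)&(L[...,1]>-.085)&(z>.1); q=L[m]*1000; r=(q[:,0]>60); print('pulley local',np.round(np.percentile(q[r],[2,50,98],axis=0),1).tolist())
    face=q[q[:,1]<-68]; print(len(face),np.round(face[face[:,0]>60].mean(0),1))
    m=(abs(L[...,0])<.055)&(abs(L[...,1]+.032)<.006)&(z>.02);q=L[m]*1000;print('plate',np.round(np.percentile(q,[2,50,98],axis=0),1).tolist())
print(bot.get_obs()['time'])
E
```

```text
side base 895 (array([515.9,  35.7]), array([196.4, 165.4]), 18.07) z 0.010167095438736284
side housing 187 (array([477.2,  69.5]), array([57.4, 44.8]), -70.43) 0.15785226193446933
side brush 474 (array([525.9,  35.3]), array([146.2,  42.9]), -73.36) 0.1981956303463322
side board (array([ 455.1, -317.7]), array([299.1, 181.6]), 6.77) 0.012768010181564371
pulley local [[61.8, -82.6, 127.6], [80.7, -77.7, 150.7], [104.1, -60.2, 166.6]]
244 [ 84.  -77.8 149.4]
plate [[-51.1, -37.9, 23.3], [-15.2, -36.0, 83.8], [46.2, -28.9, 198.6]]
1.0
```

The brush candidates in the top picture are the pale wooden one on the unit at (310,189), the green one at (215,321) and the green one at (440,328). The crop shows the pale one lying bristles down across bracket and housing, so that is the brush meant. The green ones are the look-alikes. The idler arm points up and to the right in the side view, at roughly 0.26 rad.

play_rows:
  targets:
    - {"grip":0,"linear":[38.7,-49.4,2.9],"delta_rot":[0,0,-1.03]}
    - {"grip":0,"linear":[38.7,-49.4,2.9],"delta_rot":[0,0,-1.03]}
    - {"grip":0,"linear":[38.7,-49.4,2.9],"delta_rot":[0,0,-1.03]}
    - {"grip":0,"linear":[38.7,-49.4,2.9],"delta_rot":[0,0,-1.03]}
    - {"grip":0,"linear":[38.7,-49.4,2.9],"delta_rot":[0,0,-1.03]}
    - {"grip":0,"linear":[38.7,-49.4,2.9],"delta_rot":[0,0,-1.03]}
    - {"grip":0,"linear":[38.7,-49.4,2.9],"delta_rot":[0,0,-1.03]}
    - {"grip":0,"linear":[38.7,-49.4,2.9],"delta_rot":[0,0,-1.03]}
    - {"grip":0,"linear":[38.7,-49.4,2.9],"delta_rot":[0,0,-1.03]}
    - {"grip":0,"linear":[38.7,-49.4,2.9],"delta_rot":[0,0,-1.03]}
  force: 40

```text
time: 2.0
ee_pos: [0.4492, 0.1367, 0.2548]
tcp_rot: [179.9, -0.0, 106.2]
wrist_force: [1.1, 1.0, 0.1]
opening: 0.0854
grasp_force: 0.0
```

play_rows:
  targets:
    - {"grip":0,"linear":[3.9,-5.0,0.5],"delta_rot":[0,0,0]}
    - {"grip":0,"linear":[7.8,-9.9,0.5],"delta_rot":[0,0,0]}
    - {"grip":0,"linear":[7.8,-9.9,0.5],"delta_rot":[0,0,0]}
    - {"grip":0,"linear":[7.8,-9.9,0.5],"delta_rot":[0,0,0]}

```text
time: 2.4
ee_pos: [0.5277, 0.0369, 0.2584]
tcp_rot: [-179.9, 0.0, 106.0]
wrist_force: [0.4, 0.8, -0.4]
opening: 0.0853
grasp_force: 0.0
```

```bash
python3 - <<'E'
from h import *
s=bot.get_obs();print(s['ee_pos'],s['tcp_rot'],s['time'])
E
```

```text
[0.52772674 0.03691888 0.25844714] [-1.79937826e+02  1.45986384e-02  1.06001289e+02] 2.4
```

play_rows:
  targets:
    - {"grip":0,"linear":[0,0,-4.5],"delta_rot":[0,0,0]}
    - {"grip":0,"linear":[0,0,-8.0],"delta_rot":[0,0,0]}
    - {"grip":0,"linear":[0,0,-9.0],"delta_rot":[0,0,0]}
    - {"grip":60,"linear":[0,0,-9.0],"delta_rot":[0,0,0]}
    - {"grip":120,"linear":[0,0,-9.0],"delta_rot":[0,0,0]}
    - {"grip":255,"linear":[0,0,-9.0],"delta_rot":[0,0,0]}
    - {"grip":255,"linear":[0,0,-9.0],"delta_rot":[0,0,0]}
    - {"grip":255,"linear":[0,0,-9.0],"delta_rot":[0,0,0]}
  force: 40

```text
time: 3.2
ee_pos: [0.5272, 0.0399, 0.1718]
tcp_rot: [179.8, 0.0, 106.2]
wrist_force: [-0.5, 1.3, 6.0]
opening: 0.0443
grasp_force: 41.9
```

play_rows:
  targets:
    - {"grip":255,"linear":[0,0,1],"delta_rot":[0,0,0]}
    - {"grip":255,"linear":[0,0,4],"delta_rot":[0,0,0]}
    - {"grip":255,"linear":[0,0,8],"delta_rot":[0,0,0]}
    - {"grip":255,"linear":[-1.4,-4.3,8],"delta_rot":[0,0,-0.08]}
    - {"grip":255,"linear":[-2.8,-9.0,8],"delta_rot":[0,0,-0.166]}
    - {"grip":255,"linear":[-4.3,-13.5,8],"delta_rot":[0,0,-0.166]}
    - {"grip":255,"linear":[-5.8,-18,7],"delta_rot":[0,0,-0.166]}
    - {"grip":255,"linear":[-7.2,-22.5,5],"delta_rot":[0,0,-0.166]}
    - {"grip":255,"linear":[-8.7,-27,3],"delta_rot":[0,0,-0.166]}
    - {"grip":255,"linear":[-10.2,-31.5,1],"delta_rot":[0,0,-0.166]}

```text
time: 4.2
ee_pos: [0.4247, -0.2736, 0.1816]
tcp_rot: [179.9, 0.1, 96.7]
wrist_force: [1.2, -0.5, -1.2]
opening: 0.0444
grasp_force: 41.7
```

play_rows:
  targets:
    - {"grip":255,"linear":[-1.4,-4.5,-3],"delta_rot":[0,0,0]}
    - {"grip":255,"linear":[-1.4,-4.5,-7],"delta_rot":[0,0,0]}
    - {"grip":255,"linear":[-1.4,-4.5,-11],"delta_rot":[0,0,0]}
    - {"grip":255,"linear":[-1.4,-4.5,-11],"delta_rot":[0,0,0]}

```text
time: 4.6
ee_pos: [0.4088, -0.3154, 0.0665]
tcp_rot: [-179.7, -0.3, 96.6]
wrist_force: [-1.0, 0.2, -1.3]
opening: 0.0445
grasp_force: 41.8
```

```bash
python3 - <<'E'
from h import *
p=bot.camera('side'); s=bot.get_obs();print(s['ee_pos'],s['tcp_rot'],s['wrist_force'],s['time'],s['opening'])
q=bot.camera('top')
a=cv2.resize(p['color'][230:410,180:400],(488,400));b=cv2.resize(q['color'][150:290,380:490],(312,400))
cv2.imwrite('pics/c.png',np.hstack([a,b])[...,::-1])
E
```

```text
[ 0.41028595 -0.31602635  0.07001153] [-1.79828286e+02 -1.67018161e-01  9.66811439e+01] [ 0.12845086  1.33842557 -1.28879223] 4.65 0.044322473732274104
```

View pics/c.png

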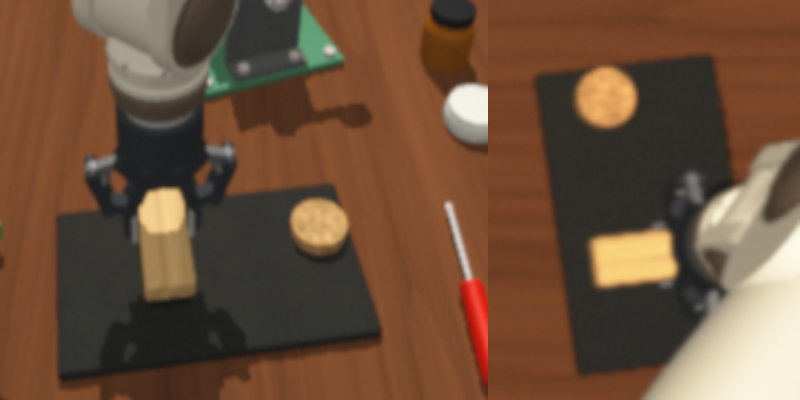

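```bash
cat > fb.py <<'E'
from h import *
def brush():
  for n in('side','top'):
    p=bot.camera(n);W=pts(p);C=p['color'].astype(int);R,G,B=C[...,0],C[...,1],C[...,2]
    m=(R>G*1.1)&(R>80)&(G>B*1.2)&(abs(W[...,0]-.41)<.06)&(abs(W[...,1]+.32)<.1)&(W[...,2]>.03)
    q=W[m]; c=q.mean(0); A=np.c_[q[:,:2]-c[:2],np.ones(len(q))]; k=np.linalg.lstsq(A,q[:,2],rcond=None)[0]
    print(n,len(q),rect(q),'slope',np.round(k,4),'y-bins z',[(round(y,3),round(float(np.median(q[abs(q[:,1]-y)<.008,2])),4)) for y in np.arange(-.4,-.22,.02) if (abs(q[:,1]-y)<.008).sum()>5])
E
python3 -c "
from fb import *
brush();print(bot.get_obs()['time'])"
```

```text
side 1256 (array([ 419. , -335.5]), array([111.2, 106.1]), -49.69) slope [-0.4082  0.3561  0.1243] y-bins z [(np.float64(-0.4), 0.0911), (np.float64(-0.38), 0.0993), (np.float64(-0.36), 0.0995), (np.float64(-0.34), 0.0996), (np.float64(-0.32), 0.1004), (np.float64(-0.3), 0.0994)]
top 940 (array([ 428.7, -296.9]), array([132.5,  83.2]), -61.58) slope [6.6542 2.4091 0.2794] y-bins z [(np.float64(-0.32), 0.101), (np.float64(-0.3), 0.1009), (np.float64(-0.28), 0.2783), (np.float64(-0.26), 0.5112), (np.float64(-0.24), 0.0969)]
4.8
```

play_rows:
  targets:
    - {"grip":255,"linear":[0,0,-2.5],"delta_rot":[0,0,0]}
    - {"grip":255,"linear":[0,0,-4.0],"delta_rot":[0,0,0]}
    - {"grip":255,"linear":[0,0,-4.3],"delta_rot":[0,0,0]}
    - {"grip":255,"linear":[0,0,-4.5],"delta_rot":[0,0,0]}
    - {"grip":255,"linear":[0,0,-4.5],"delta_rot":[0,0,0]}

```text
time: 5.3
ee_pos: [0.4118, -0.3169, 0.0268]
tcp_rot: [180.0, 0.0, 96.7]
wrist_force: [-0.1, 0.7, -1.7]
opening: 0.0442
grasp_force: 41.9
```

play_rows:
  targets:
    - {"grip":255,"linear":[0,0,-0.05],"delta_rot":[0,0,0]}
    - {"grip":255,"linear":[0,0,-0.1],"delta_rot":[0,0,0]}
    - {"grip":255,"linear":[0,0,-0.1],"delta_rot":[0,0,0]}

```text
time: 5.6
ee_pos: [0.4118, -0.317, 0.0258]
tcp_rot: [180.0, 0.0, 96.7]
wrist_force: [-1.3, 0.7, 3.3]
opening: 0.0441
grasp_force: 42.5
```

play_rows:
  targets:
    - {"grip":255,"linear":[0,0,-0.05],"delta_rot":[0,0,0]}
    - {"grip":255,"linear":[0,0,-0.05],"delta_rot":[0,0,0]}

```text
time: 5.8
ee_pos: [0.4118, -0.317, 0.0258]
tcp_rot: [179.9, 0.1, 96.7]
wrist_force: [-2.4, 3.2, 8.8]
opening: 0.0444
grasp_force: 43.1
```

play_rows:
  targets:
    - {"grip":90,"linear":[0,0,0],"delta_rot":[0,0,0]}
    - {"grip":60,"linear":[0,0,0],"delta_rot":[0,0,0]}
    - {"grip":0,"linear":[0,0,0],"delta_rot":[0,0,0]}
    - {"grip":0,"linear":[0,0,0],"delta_rot":[0,0,0]}
    - {"grip":0,"linear":[0,0,2],"delta_rot":[0,0,0]}
    - {"grip":0,"linear":[0,0,6],"delta_rot":[0,0,0]}
    - {"grip":0,"linear":[0,0,11],"delta_rot":[0,0,0]}
    - {"grip":0,"linear":[0,0,16],"delta_rot":[0,0,0]}
    - {"grip":0,"linear":[0,0,21],"delta_rot":[0,0,0]}
    - {"grip":0,"linear":[0,0,26],"delta_rot":[0,0,0]}

```text
time: 6.8
ee_pos: [0.4111, -0.3165, 0.2866]
tcp_rot: [180.0, 0.0, 96.7]
wrist_force: [1.2, -0.4, 0.5]
opening: 0.0852
grasp_force: 0.0
```

```bash
cat > fu.py <<'E'
from h import *
def look(tag):
  U=np.array([.5215,.0283]);a=np.radians(19.2);Rz=np.array([[np.cos(a),-np.sin(a)],[np.sin(a),np.cos(a)]])
  o=[]
  for n in('top','side'):
    p=bot.camera(n);W=pts(p);C=p['color'].astype(int);R,G,B=C[...,0],C[...,1],C[...,2];z=W[...,2]
    L=np.concatenate([(W[...,:2]-U)@Rz,W[...,2:]],-1)*1000
    x,y,zz=L[...,0],L[...,1],L[...,2]; green=(G>R*1.25)&(G>B*1.1)
    f=lambda q:np.round(np.percentile(q,[2,50,98],axis=0),1).tolist() if len(q)>3 else None
    m=green&(abs(zz-159)<6)&(abs(x)<80)&(y>0); print(n,'housing',m.sum(),rect(trim(W[m])),f(L[m]))
    m=(~green)&(abs(zz-159)<6)&(abs(x)<60)&(abs(y+32)<12); print(n,'plate top',m.sum(),f(L[m]),rect(W[m]))
    m=(abs(zz-135)<14)&(abs(x)<20)&(y>-24)&(y<22); print(n,'head',m.sum(),f(L[m]))
    m=(y<-50)&(y>-90)&(zz>90)&(x>60)&(x<120); print(n,'pulley',m.sum(),f(L[m]))
    for t in('bolt_head','idler'):
        print(t,[(np.round(d['pixel']),np.round(L[int(d['pixel'][1]),int(d['pixel'][0])]),round(d['conf'],2)) for d in bot.pinpoint(p,t)[:2]])
    c=p['color'][130:270,240:380] if n=='top' else p['color'][150:290,230:370]
    o.append(cv2.resize(c,(400,400),interpolation=cv2.INTER_CUBIC))
  cv2.imwrite(f'pics/{tag}.png',np.hstack(o)[...,::-1]); print(bot.get_obs()['time'])
E
python3 -c "
from fu import *
from fb import brush
look('d'); brush(); print(bot.get_obs()['ee_pos'])"
```

```text
top housing 907 (array([502.7,  83. ]), array([100. ,  59.9]), 18.89) [[-47.8, 29.3, 153.8], [-0.3, 58.0, 158.8], [47.8, 86.6, 163.5]]
top plate top 127 [[-46.8, -36.1, 153.8], [-1.6, -31.8, 159.0], [46.0, -27.8, 164.2]] (array([530.9,  -2.2]), array([97.4,  8.6]), 19.17)
top head 105 [[-11.3, -23.0, 127.6], [-1.1, -5.8, 137.7], [10.1, 7.0, 146.3]]
top pulley 150 [[62.9, -78.0, 125.7], [83.6, -66.4, 149.8], [107.2, -56.4, 158.9]]
bolt_head [(array([217., 234.]), array([  4., 288.,   3.]), 0.7), (array([315., 194.]), array([  2.,   0., 142.]), 0.44)]
idler []
side housing 262 (array([508.6,  80.7]), array([76.7, 56.2]), 17.45) [[-35.5, 26.9, 154.0], [16.1, 59.8, 158.0], [45.3, 83.2, 160.3]]
side plate top 89 [[-50.9, -39.5, 153.5], [10.4, -35.2, 157.4], [47.0, -30.3, 160.3]] (array([531.4,  -5.6]), array([100.7,  10.6]), 20.59)
side head 12 [[-4.8, -5.1, 138.7], [0.5, -1.4, 140.7], [7.3, 6.0, 142.3]]
side pulley 216 [[62.4, -83.2, 117.6], [81.6, -77.7, 140.3], [105.0, -60.2, 156.0]]
bolt_head []
idler [(array([296., 216.]), array([-13., -33., 156.]), 0.56)]
7.1
side 1694 (array([ 408.8, -318.4]), array([149.4, 108. ]), 71.02) slope [ 0.3103 -0.3844  0.1361] y-bins z [(np.float64(-0.4), 0.0447), (np.float64(-0.38), 0.0525), (np.float64(-0.36), 0.054), (np.float64(-0.34), 0.0533), (np.float64(-0.32), 0.054), (np.float64(-0.3), 0.0527), (np.float64(-0.28), 0.0526), (np.float64(-0.26), 0.0523), (np.float64(-0.24), 0.0515)]
top 1300 (array([ 411.2, -315. ]), array([148.4, 101.2]), 71.6) slope [6.087  3.4273 0.2272] y-bins z [(np.float64(-0.38), 0.0527), (np.float64(-0.36), 0.0522), (np.float64(-0.34), 0.0528), (np.float64(-0.32), 0.0526), (np.float64(-0.3), 0.0532), (np.float64(-0.28), 0.0557), (np.float64(-0.26), 0.7307), (np.float64(-0.24), 0.0499)]
[ 0.4111069  -0.31644985  0.28282565]
```

View pics/d.png

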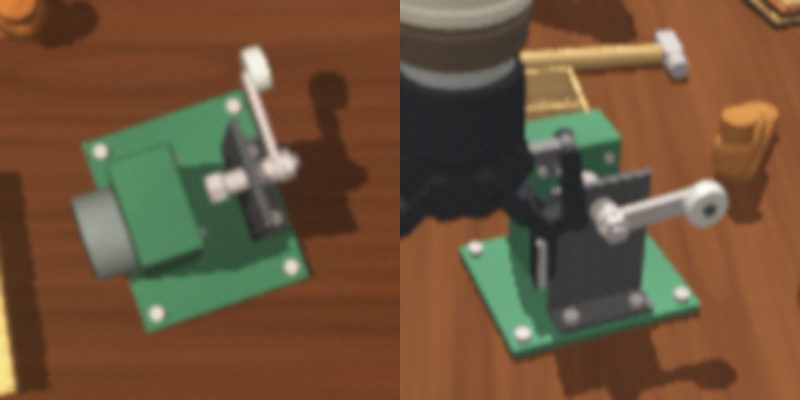

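The brush stands level on the board with its top at 0.053. The bolt head shows in the gap at crop (215,185), and the idler has sunk to about 0.39 rad. Next I move above the gap.

play_rows:
  targets:
    - {"grip":0,"linear":[1.4,4.5,-1.0],"delta_rot":[0,0,0.215]}
    - {"grip":0,"linear":[2.8,9.0,-1.0],"delta_rot":[0,0,0.215]}
    - {"grip":0,"linear":[4.2,13.5,-1.0],"delta_rot":[0,0,0.215]}
    - {"grip":0,"linear":[5.6,18.0,-1.0],"delta_rot":[0,0,0.215]}
    - {"grip":0,"linear":[7.0,22.5,-1.0],"delta_rot":[0,0,0.215]}
    - {"grip":0,"linear":[8.4,27.0,-1.0],"delta_rot":[0,0,0.215]}
    - {"grip":0,"linear":[9.8,31.5,-1.0],"delta_rot":[0,0,0.215]}
    - {"grip":0,"linear":[11.0,34.5,-1.5],"delta_rot":[0,0,0.215]}
    - {"grip":0,"linear":[11.0,34.5,-2.0],"delta_rot":[0,0,0.215]}
    - {"grip":0,"linear":[11.0,34.5,-2.0],"delta_rot":[0,0,0.215]}

```text
time: 8.2
ee_pos: [0.5209, 0.0288, 0.2626]
tcp_rot: [-179.8, -0.0, 109.1]
wrist_force: [0.2, -1.1, -0.4]
opening: 0.0857
grasp_force: 0.0
```

```bash
python3 - <<'E'
from h import *
for n in('side','top'):
    p=bot.camera(n);W=pts(p);z=W[...,2]
    d=[d for d in bot.trace(p,'brush') if W[d['pixels']][:,1].mean()<-.2 and W[d['pixels']][:,0].mean()>.3]
    if d:
        q=W[d[0]['pixels']&(abs(z-.053)<.005)]; print(n,rect(trim(q)))
    U=np.array([.5215,.0283]);a=np.radians(19.0);Rz=np.array([[np.cos(a),-np.sin(a)],[np.sin(a),np.cos(a)]])
    L=np.concatenate([(W[...,:2]-U)@Rz,W[...,2:]],-1)*1000
    # gripper fingers in unit frame
    m=(L[...,2]>225)&(L[...,2]<300)&(np.abs(L[...,:2]).max(-1)<90)
    for lo in(235,255,275):
        k=m&(abs(L[...,2]-lo)<10); q=L[k]
        if len(q)>5: print(n,lo,len(q),np.round(np.percentile(q,[2,50,98],axis=0),1).tolist())
    if n=='side':
        m=(L[...,1]<-68)&(L[...,1]>-90)&(L[...,2]>90)&(L[...,0]>50)&(L[...,0]<120); q=L[m];c,r=cv2.minEnclosingCircle(q[:,[0,2]].astype(np.float32));print('pulley',c,r,q.mean(0))
        m=(L[...,1]<-60)&(L[...,1]>-90)&(L[...,2]>100)&(abs(L[...,0])<13); q=L[m];print('nut',np.round(np.percentile(q,[2,50,98],axis=0),1).tolist())
    save(p,'h'+n)
s=bot.get_obs(); print(s['ee_pos'],s['tcp_rot'],s['wrist_force'],s['time'])
cv2.imwrite('pics/e.png',cv2.resize(cv2.imread('pics/hside.png')[130:290,210:410],(800,600) if 0 else (750,600),interpolation=cv2.INTER_CUBIC))
E
```

```text
side 275 41 [[-53.2, -11.9, 275.0], [41.2, -7.0, 280.9], [51.7, 11.9, 284.6]]
pulley (88.86455535888672, 134.7510528564453) 22.081275939941406 [ 85.63232665 -77.34320138 136.70485667]
nut [[-11.7, -79.2, 118.3], [-2.3, -71.6, 134.7], [12.0, -60.5, 142.0]]
[0.52118838 0.02728993 0.26465439] [1.79997254e+02 6.44020432e-03 1.08937522e+02] [-0.65777139  0.46974637 -0.6252567 ] 8.4
```

View pics/e.png

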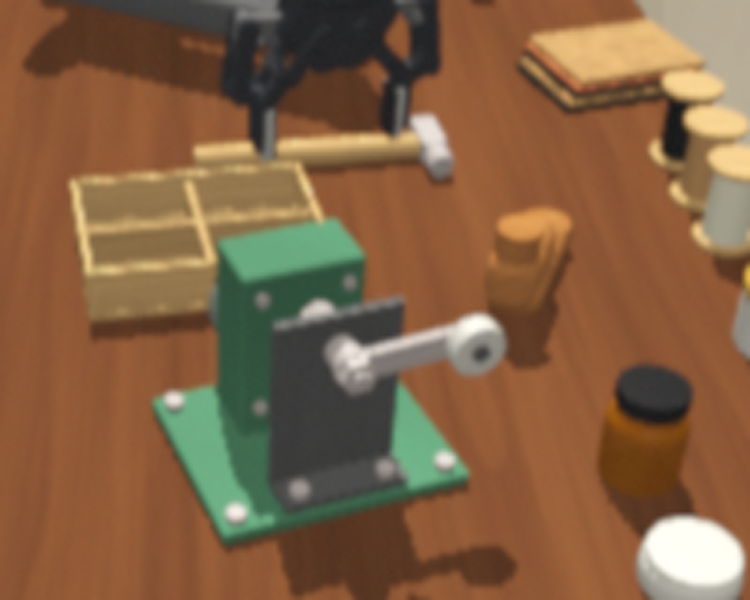

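play_rows:
  targets:
    - {"grip":0,"linear":[0.15,0.05,-4],"delta_rot":[0.016,-0.047,0]}
    - {"grip":0,"linear":[0.15,0.05,-7],"delta_rot":[0.016,-0.047,0]}
    - {"grip":0,"linear":[0.15,0.05,-10],"delta_rot":[0.016,-0.047,0]}
    - {"grip":0,"linear":[0.15,0.05,-13],"delta_rot":[0.016,-0.047,0]}
    - {"grip":0,"linear":[0.15,0.05,-15],"delta_rot":[0.016,-0.047,0]}
    - {"grip":0,"linear":[0.15,0.05,-15.3],"delta_rot":[0.016,-0.047,0]}
    - {"grip":60,"linear":[0.15,0.05,-15.3],"delta_rot":[0.016,-0.047,0]}
    - {"grip":110,"linear":[0.15,0.05,-15.3],"delta_rot":[0.016,-0.047,0]}
    - {"grip":130,"linear":[0.15,0.05,-15.3],"delta_rot":[0.016,-0.047,0]}
    - {"grip":150,"linear":[0.15,0.05,-15.3],"delta_rot":[0.016,-0.047,0]}
  force: 20

```text
time: 9.4
ee_pos: [0.5235, 0.0287, 0.1125]
tcp_rot: [177.1, 0.0, 109.0]
wrist_force: [-0.1, 0.5, 0.3]
opening: 0.0353
grasp_force: 0.0
```

play_rows:
  targets:
    - {"grip":160,"linear":[0,0,0],"delta_rot":[0,0,0]}
    - {"grip":168,"linear":[0,0,0],"delta_rot":[0,0,0]}
    - {"grip":175,"linear":[0,0,0],"delta_rot":[0,0,0]}
    - {"grip":182,"linear":[0,0,0],"delta_rot":[0,0,0]}

```text
time: 9.8
ee_pos: [0.522, 0.0285, 0.1115]
tcp_rot: [177.3, 0.0, 109.0]
wrist_force: [-7.1, -1.6, 4.4]
opening: 0.025
grasp_force: 3.4
```

```bash
python3 - <<'E'
from h import *
s=bot.get_obs(); print(s['ee_pos'],s['wrist_force'],s['torque'],s['opening'],s['grasp_force'])
E
```

```text
[0.52196304 0.02848867 0.11147479] [-7.10504093 -1.64390099  4.35397125] [-0.3884996   1.30812985 -0.05196079] 0.0249866959402373 3.4459417685866356
```

play_rows:
  targets:
    - {"grip":182,"linear":[-0.05,-0.02,0],"delta_rot":[0,0,0]}
    - {"grip":186,"linear":[-0.1,-0.03,0],"delta_rot":[0,0,0]}
    - {"grip":190,"linear":[-0.1,-0.03,0],"delta_rot":[0,0,0]}

```text
time: 10.1
ee_pos: [0.5217, 0.0284, 0.1116]
tcp_rot: [177.2, 0.0, 109.0]
wrist_force: [-3.7, -1.5, 3.8]
opening: 0.024
grasp_force: 20.0
```

play_rows:
  targets:
    - {"grip":220,"linear":[-0.04,-0.01,0],"delta_rot":[0,0,0]}
    - {"grip":255,"linear":[-0.04,-0.01,0],"delta_rot":[0,0,0]}
    - {"grip":255,"linear":[-0.04,-0.01,0],"delta_rot":[0,0,0]}
    - {"grip":255,"linear":[-0.04,-0.01,0],"delta_rot":[0,0,0]}
    - {"grip":255,"linear":[-0.04,-0.01,0],"delta_rot":[0,0,0]}
    - {"grip":255,"linear":[-0.04,-0.01,0],"delta_rot":[0,0,0]}
  force: 60

```text
time: 10.7
ee_pos: [0.5217, 0.0284, 0.1117]
tcp_rot: [177.1, 0.0, 109.0]
wrist_force: [-2.0, -1.0, 5.5]
opening: 0.0225
grasp_force: 59.0
```

```bash
cat > e.py <<'E'
from h import *
s=bot.get_obs(); print(s['ee_pos'],s['wrist_force'],s['torque'],s['opening'],s['grasp_force'],s['time'])
p=bot.camera('side');W=pts(p)
U=np.array([.5215,.0283]);a=np.radians(19.0);Rz=np.array([[np.cos(a),-np.sin(a)],[np.sin(a),np.cos(a)]])
L=np.concatenate([(W[...,:2]-U)@Rz,W[...,2:]],-1)*1000
m=(L[...,1]<-68)&(L[...,1]>-90)&(L[...,2]>90)&(L[...,0]>50)&(L[...,0]<120); q=L[m];c,r=cv2.minEnclosingCircle(q[:,[0,2]].astype(np.float32));print('pulley',c,r,q.mean(0))
d=[d for d in bot.trace(p,'brush') if .3<np.nanmean(W[d['pixels']][:,0])<.5 and np.nanmean(W[d['pixels']][:,1])<-.2]
for k in d: print('brush',k['conf'],rect(trim(W[k['pixels']&(abs(W[...,2]-.053)<.005)])))
save(p,'fin')
t=bot.camera('top');a=cv2.resize(p['color'],(400,300));b=cv2.resize(t['color'],(400,300));cv2.imwrite('pics/f.png',cv2.resize(np.hstack([a,b]),(800,300))[...,::-1])
E
python3 e.py
```

```text
[0.52170548 0.02838827 0.11170961] [-2.01232751 -0.99198622  5.51651536] [-0.24563406  0.54616235  0.00588563] 0.022458955633113047 59.022562243044376 10.7
pulley (88.11338806152344, 130.2893524169922) 22.552202224731445 [ 85.55359834 -77.57164801 133.59158272]
brush 0.91 (array([ 411.9, -319.6]), array([150.9,  44.9]), -83.3)
```

View pics/f.png

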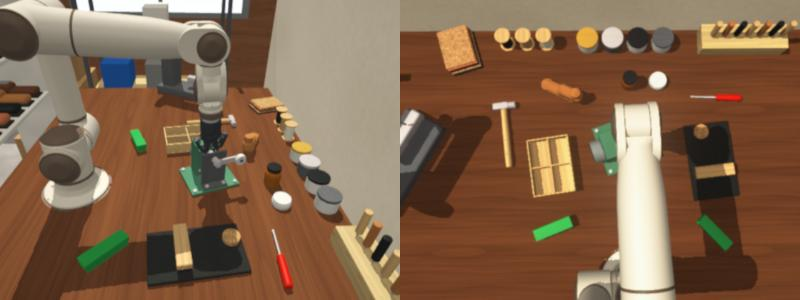

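play_rows:
  targets:
    - {"grip":255,"linear":[0,0,0],"delta_rot":[0,0,0]}
    - {"grip":255,"linear":[0,0,0],"delta_rot":[0,0,0]}
    - {"grip":255,"linear":[0,0,0],"delta_rot":[0,0,0]}
    - {"grip":255,"linear":[0,0,0],"delta_rot":[0,0,0]}
    - {"grip":255,"linear":[0,0,0],"delta_rot":[0,0,0]}
    - {"grip":255,"linear":[0,0,0],"delta_rot":[0,0,0]}
    - {"grip":255,"linear":[0,0,0],"delta_rot":[0,0,0]}
    - {"grip":255,"linear":[0,0,0],"delta_rot":[0,0,0]}
    - {"grip":255,"linear":[0,0,0],"delta_rot":[0,0,0]}
    - {"grip":255,"linear":[0,0,0],"delta_rot":[0,0,0]}

```text
time: 11.85
ee_pos: [0.5217, 0.0284, 0.1117]
tcp_rot: [177.1, 0.0, 109.0]
wrist_force: [-2.0, -1.0, 4.7]
opening: 0.0225
grasp_force: 59.0
```

```bash
python3 e.py
```

```text
[0.52169415 0.02836128 0.11168408] [-1.97955179 -1.0060239   4.6530151 ] [-0.20354966  0.55159724 -0.05524949] 0.022487029724323652 59.02273923391476 11.85
pulley (87.03816223144531, 130.40426635742188) 21.947093963623047 [ 85.68262912 -77.65120194 133.4760145 ]
brush 0.57 (array([ 412.1, -320. ]), array([148.2,  44.9]), -83.46)
```

```bash
python3 -c "
from workcell import bot
print(bot.job_done())"
```

```text
the job is handed in; nothing more can be done
None
```

The brush lies bristles down on the rubber board. The gripper is holding the bolt head at 59 N and the pulley stopped sinking over the last 1.15 s of watching, so I handed the job in at about 12 s of the 46 s; no verdict came back.

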